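# Stand the fallen beam screen, then flip the gold mirror up

### The arm

A 7-joint arm with a two-finger parallel gripper is mounted at the origin on the work surface. World frame = base frame: x ahead of the robot, y to its left, z up, the work surface at z = 0. Lengths are in mm, angles in rad, forces in N, time in s.
With the tool pointing down it reaches from about 400 to 875 mm from the base axis. Payload 4.4 kg.
Tool frame: the origin (TCP) lies at the very end of the fingers, on their centre line; the grasp point (between the pads) lies ctrl.grip_depth behind it (ctrl.grip_depth is the distance from the TCP to the grasp point, in mm); y points along the fingers, x is the direction in which the jaws open and shut, and the axes are right-handed (so a half turn about y gives the same grasp; the last joint's range is limited). The gripper opens to 85 mm and grips with 20 to 120 N. Pads are 22 mm wide; open, the fingers measure 114 mm over their backs; the gripper's body (76 mm by 85 mm) begins 54 mm behind the grasp point. The pads swing forward as they close: fully open they stand 13 mm farther back than shut.
Start: joints at [-1.346, 0.628, 0.038, 1.517, -0.027, 0.996, -0.02], TCP at [186.343, 622.731, 231.313] pointing down, gripper open.
Joint ranges: [-3.06, 3.06], [-0.37, 2.12], [-1.25, 1.32], [0.18, 2.47], [-1.1, 4.24], [0.23, 1.98], [-2.94, 2.94]. Speed limits (rad/s): [2.57, 2.57, 3.14, 3.14, 3.14, 3.14, 3.14].

### API

Orientations are given as [roll, pitch, yaw] about the fixed x, y, z axes, in that order (R = Rz(yaw) Ry(pitch) Rx(roll)).
In Python, from cell import ctrl gives the robot as it stands.
- The arm moves only by the tool apply_moves, never from a script. Its argument "motion" is a list of rows, each a list of 5 numbers: the shift along the tool's x, y, z in cm, then the turn about the tool's y in rad, then the finger opening in cm, from 0 to 8.54. In form: [[tx, ty, tz, roll, hand], ...]. A call has 1 to 20 rows; each row is the pose to reach, as a shift and turn from the pose commanded when the call began, along the tool's axes at that moment; what a row does not reach only later rows make up. A row lasts 1/8 s, in which the tool goes at most 62.5 mm and 10.7 degrees, less where a joint would pass 70% of its speed; a pose out of reach is approached as far as the arm can. A call with a gripper value outside its range is refused whole. The fingers move at their own pace and stop on an object; the grip force is fixed at half the most. Time passes only in rows, so rows that repeat a pose let the fingers close. It gives the time, the measured TCP pose, the force and the opening at its end, in the units of the state.
- ctrl.read_state(): the state, without advancing time (a new reading comes with each control period).
- ctrl.get_image(name): name is "scene" or "top" or "wrist"; returns a dict with "image" (384x512x3 uint8, red, green, blue), "vfov" (degrees; the focal length in pixels is half the picture's height over the tangent of half this angle, whatever the lens; pixels are square), "cx", "cy" (the principal point, pixels), "extrinsics" (4x4, takes a point from world to camera coordinates); the wrist camera has in their place "tool_from_camera" (4x4, takes a point from camera to tool coordinates, whose origin is the TCP and whose axes are the tool frame's). Camera axes: x right, y up, looking along -z (the intrinsics and any distortion apply to the point x, -y, -z); pixel columns grow to the right and rows downward; lengths in mm; the calibration is good to about 2 mm. The wrist camera is an equidistant fisheye: a pixel r from the principal point sees the ray r / f radians off the axis. A picture is of the moment at which its call begins: read the wrist's pose just before it. There is no depth.
- ctrl.finish_job(): hands the job in, once; it reports no verdict.
Trained networks look in a picture, given as the dict that the camera call returned (one of the last four; its "shot" number tells which), for a name from the list of things; names that differ only in an ending like _2 or _b are one class to them, and where a whole thing is asked for, a point or a joint stands for the part that bears it (a point fixed in the world has none). Each returns a list of dicts, best first, with "confidence" (0 to 1); they miss things now and then, are a little off and sometimes report something else, mostly with a low value. They report only what shows in the picture. A call takes as long as a camera call. They do not tell look-alikes from the thing itself.
- ctrl.search_frame(picture, query): "location" ([x, y, z] in mm, in world coordinates, good to about 4 mm: the middle of the surface that is visible of it).
- ctrl.mark_of(picture, query): "location" ([x, y, z] in mm, in world coordinates, good to about 4 mm: a listed point, or the origin of a listed thing).
The state is a dict: "clock": time; "qpos": joint angles; "qd": joint speeds; "tau": joint torques, N m; "eef_pos": TCP position; "tool_rot": TCP orientation; "force": force on the tool from outside, world axes, zero at the start; "torque": the same for the moment, N m; "width": finger opening in mm.
Only numpy, scipy, OpenCV 4.12 (cv2) and the standard library are available. Lean on these libraries where they do the work, as an engineer would, in place of code of your own. Each camera call takes 0.05 s, during which the arm holds its last target.

### The job

Make the beam path ready: first stand the knocked-over white beam screen back on its orange foot, about where it lies, by pushing the foot over with the fingers; do not pick it up. Then push the leaning gold flip mirror upright against its stop. Leave the green filter folded as it is, and leave the lens, jar and wrench alone.

Things in the scene. Friction and masses are not known exactly. Their poses are not given: they have to be found in the camera images.
- screen: Loose L-shaped screen, 0.66 kg: orange foot 80 (x) x 100 (y) x 8 mm thick, white panel 4 x 100 x 140 mm tall on the foot's back (+x) edge. Origin: centre of the foot's underside; z up when standing. At the start it lies on its back: panel flat on the table, z level, pointing from foot along panel, x straight down, the foot an 80 mm high wall (origin 40 mm above the table).
- screen_heel (a point): Middle of the heel edge, 40 mm along +x from the screen's origin, on which it pivots; it stays on the table. A level push on the upper part of the foot's panel-side face, along the screen's -z, rolls the screen about this edge; past some 40 degrees it drops onto its foot by its own weight.
- gold_mount: Fixed base of the gold mirror's flip mount: black foot 70 x 60 mm, post, and hinge. Origin: underside centre on the table. The hinge axis is parallel to its y axis, 60 mm above the origin. The mirror leans towards its -x side.
- gold_mirror (a joint): Hinge of the gold mirror plate (silver frame 70 wide, 10 thick, from 5 to 85 mm off the hinge axis, round gold face 56 mm). 0: leaning 0.65 rad from upright to the mount's -x side (starts 0 to 0.15); 0.65: upright, at its stop. Stays where it is left; about 2 N on the top edge towards the mount's +x moves it.
- gold_mirror_top (a point): Middle of the gold mirror plate's top edge, 85 mm from the hinge axis.
- green_filter (a joint): The like hinge of the green filter (black frame, green face), on an identical mount; to stay as it is.
- green_filter_top (a point): Middle of the green filter plate's top edge, 85 mm from its hinge axis.
- lens: Bystander: loose lens on a post, base 60 x 50 mm, 100 mm tall. Origin: underside centre.
- jar: Bystander: small amber jar, 40 mm across, 50 mm tall. Origin: underside centre.
- wrench: Bystander: wrench lying on the table, 130 mm long along its x axis. Origin near its middle, on the table.
There are look-alikes about, which are no part of the job. Leave any pink look-alike of the screen alone. Leave any pink look-alike of the gold_mount alone.

How it is judged (in metres and radians):
On the way, in this order (a step that is already met when the one before it is completed fails the run):
1. the screen stands on its foot, at rest, while the gold mirror is still folded (angle between screen's own z axis and vertical below 0.08 rad and height (world z) of screen below 0.006 m and linear speed of screen below 0.03 m/s and value of joint gold_mirror below 0.3 rad), for 0.2 s.
2. the gold mirror is upright at its stop (value of joint gold_mirror above 0.6 rad), for 0.2 s.
At the end, for the whole second after the job is handed in: The screen stands on its foot (within 0.08 rad of upright, underside within 6 mm of the table), its heel within 60 mm of where it lay, at rest; the gold mirror is within 0.05 rad of its upright stop; the green filter's top edge is within 8 mm of its start (angle between screen's own z axis and vertical below 0.08 rad and height (world z) of screen below 0.006 m and distance of screen_heel from where it was at the start of the episode below 0.06 m and linear speed of screen below 0.02 m/s and value of joint gold_mirror above 0.6 rad and distance of green_filter_top from where it was at the start of the episode below 0.008 m); the robot touches nothing.
It fails at once if the screen is lifted: its heel edge rises more than 15 mm off the table (height (world z) of screen_heel above 0.015 m).
It fails at once if the green filter is moved (distance of green_filter_top from where it was at the start of the episode above 0.012 m).
It fails at once if the lens, jar or wrench is moved more than 20 mm or tipped (distance of any of lens, jar, wrench from where it was at the start of the episode above 0.02 m or angle between any of lens, jar's own z axis and vertical above 0.3 rad).
It also fails if it takes over 51 s, if anything falls off the work surface, if the arm or the gripper's body presses on something with over 40 N, if the wrist force passes 120 N, or if a joint passes its speed limit or range.

## Working session

There is one attempt and no reset: what is moved stays moved. The work goes in short steps, Python scripts to look and compute and a tool call to move; the robot and the scene stay as the last step left them, time stands still between calls to the robot, and variables do not carry over. Pictures are saved under pics/ and viewed, and the job is handed in when it is done.

Besides the shell and the picture viewer there is one more tool, called after "Request:" in YAML: its name, and indented under it one key for each argument. apply_moves: Moves the arm, as the interface text tells. Its arguments: {"type":"object","properties":{"motion":{"type":"array","items":{"type":"array","items":{"type":"number"}}}},"required":["motion"]}

```bash
mkdir -p pics; ls
cat > h.py <<'E'
import numpy as np,cv2
from cell import ctrl
def shot(n,f):
    p=ctrl.get_image(n); cv2.imwrite('pics/'+f,cv2.cvtColor(p['image'],cv2.COLOR_RGB2BGR)); return p
E
python3 - <<'E'
from h import *
print({k:np.round(v,3).tolist() for k,v in ctrl.read_state().items()})
print(ctrl.grip_depth)
for n in ['scene','top']:
    p=shot(n,n+'0.png'); print(n,p['vfov'],p['cx'],p['cy'],np.round(p['extrinsics'],3).tolist())
    for q in ['screen','screen_heel','gold_mount','gold_mirror_top','green_filter_top','green_filter','lens','jar','wrench']:
        print(q,[(np.round(r['location']).tolist(),round(r['confidence'],2)) for r in ctrl.mark_of(p,q)] if 1 else 0)
E
```

```text
pics
{'clock': 0.0, 'qpos': [-1.346, 0.629, 0.038, 1.518, -0.027, 0.996, -0.02], 'qd': [-0.0, -0.001, 0.001, -0.001, 0.0, -0.001, 0.0], 'tau': [-0.001, -56.34, 1.226, -19.345, 0.011, 0.011, -0.0], 'eef_pos': [186.148, 622.132, 230.404], 'tool_rot': [-1.571, 0.002, 1.28], 'force': [0.322, 0.388, -0.423], 'torque': [0.002, 0.007, -0.013], 'width': 85.368}
18.700000000000003
scene 51.531169410254165 259.95230581403 193.34850798071614 [[-0.519, 0.855, 0.01, 272.074], [-0.61, -0.378, 0.697, 264.51], [0.599, 0.355, 0.717, -1596.539], [0.0, 0.0, 0.0, 1.0]]
screen [([502.0, 238.0, 37.0], 0.87), ([350.0, 56.0, 41.0], 0.67)]
screen_heel [([350.0, 52.0, 5.0], 0.85), ([508.0, 244.0, -2.0], 0.72)]
gold_mount [([553.0, -439.0, -4.0], 0.83), ([516.0, -300.0, 2.0], 0.8)]
gold_mirror_top [([475.0, -286.0, 135.0], 0.82), ([505.0, -424.0, 126.0], 0.82)]
green_filter_top [([510.0, -100.0, 135.0], 0.58)]Traceback (most recent call last):
  File "<stdin>", line 7, in <module>
ValueError: it knows: gold_mirror_top, gold_mount, green_filter_top, jar, lens, screen, screen_heel, wrench
```

Run:
```python
from h import *
for n in ['scene','top']:
    p=shot(n,n+'1.png'); print(n,p['vfov'],p['cx'],p['cy'],np.round(p['extrinsics'],3).tolist())
    for q in ['screen','screen_heel','gold_mount','gold_mirror_top','green_filter_top','lens','jar','wrench']:
        print(q,[(np.round(r['location']).tolist(),round(r['confidence'],2)) for r in ctrl.mark_of(p,q)] if 1 else 0)
```

```text
scene 51.531169410254165 259.95230581403 193.34850798071614 [[-0.519, 0.855, 0.01, 272.074], [-0.61, -0.378, 0.697, 264.51], [0.599, 0.355, 0.717, -1596.539], [0.0, 0.0, 0.0, 1.0]]
screen [([504.0, 239.0, 39.0], 0.9), ([350.0, 52.0, 40.0], 0.61), ([516.0, -300.0, -0.0], 0.46)]
screen_heel [([506.0, 237.0, -3.0], 0.84), ([349.0, 53.0, 3.0], 0.79)]
gold_mount [([555.0, -439.0, -3.0], 0.89), ([516.0, -302.0, 3.0], 0.64)]
gold_mirror_top [([476.0, -287.0, 131.0], 0.83), ([507.0, -424.0, 126.0], 0.58)]
green_filter_top [([511.0, -99.0, 131.0], 0.73)]
lens [([768.0, -16.0, 2.0], 0.66)]
jar [([478.0, 443.0, -0.0], 0.58), ([516.0, -300.0, 1.0], 0.47)]
wrench [([712.0, -225.0, -1.0], 0.59)]
top 44.96579533554675 260.8172359619141 197.28930766956168 [[0.002, -1.0, 0.001, 15.457], [0.998, 0.002, 0.067, -542.803], [-0.067, 0.001, 0.998, -1403.656], [0.0, 0.0, 0.0, 1.0]]
screen [([497.0, 234.0, 39.0], 0.77), ([351.0, 56.0, 41.0], 0.75)]
screen_heel [([348.0, 54.0, 0.0], 0.88), ([501.0, 235.0, 4.0], 0.64)]
gold_mount [([519.0, -298.0, 1.0], 0.95)]
gold_mirror_top [([503.0, -417.0, 131.0], 0.85), ([472.0, -288.0, 131.0], 0.78)]
green_filter_top [([512.0, -94.0, 131.0], 0.62)]
lens [([763.0, -17.0, -2.0], 0.85)]
jar [([480.0, 446.0, 3.0], 0.47)]
wrench [([710.0, -225.0, -0.0], 0.74)]
```

View pics/scene0.png

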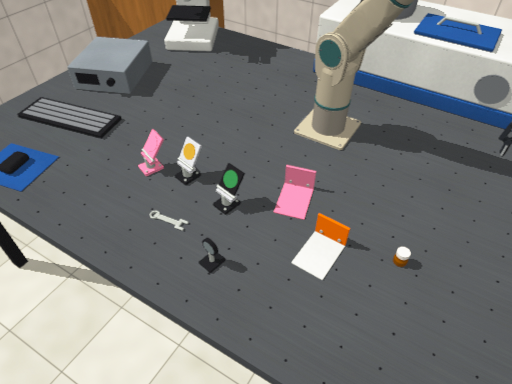

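View pics/top1.png

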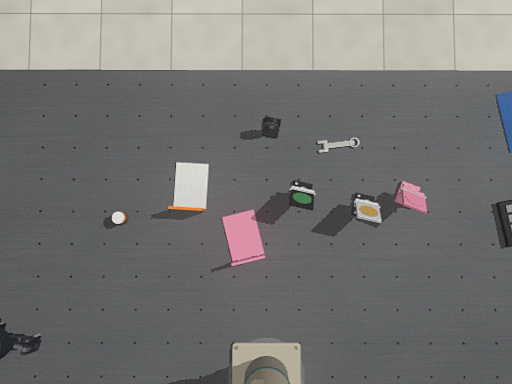

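The white/orange screen is at scene px (325,240) and top px (190,185). Its pink look-alike is at scene (296,190) and top (243,237). The gold-faced mirror with a silver frame and black foot is at scene (189,160) and top (367,208). Its pink look-alike is at scene (151,153) and top (412,197). The green filter is at scene (230,185). I choose white/orange and gold. Next I'll take close crops and measure the yaws.

```bash
cat >> h.py <<'E'
def back(p,px,z):
    f=p['image'].shape[0]/2/np.tan(np.radians(p['vfov']/2)); E=np.array(p['extrinsics']); R,t=E[:3,:3],E[:3,3]
    C=-R.T@t; d=R.T@np.array([(px[0]-p['cx'])/f,-(px[1]-p['cy'])/f,-1.]); return C+d*(z-C[2])/d[2]
def proj(p,X):
    f=p['image'].shape[0]/2/np.tan(np.radians(p['vfov']/2)); E=np.array(p['extrinsics']); c=E[:3,:3]@np.array(X,float)+E[:3,3]
    return np.array([p['cx']+f*c[0]/-c[2],p['cy']-f*c[1]/-c[2]])
E
python3 - <<'E'
from h import *
ims=[]
for n in ['top','scene']:
    p=shot(n,n+'2.png'); im=p['image']; hsv=cv2.cvtColor(im,cv2.COLOR_RGB2HSV)
    A=np.array([int(v) for v in proj(p,[540,237,0])]); G=np.array([int(v) for v in proj(p,[500,-295,80])])
    w=np.zeros(im.shape[:2],np.uint8); w[A[1]-45:A[1]+45,A[0]-45:A[0]+45]=1
    white=((hsv[...,1]<60)&(hsv[...,2]>150)&(w>0)).astype(np.uint8)
    org=((hsv[...,1]>150)&(hsv[...,0]<18)&(hsv[...,2]>100)&(w>0)).astype(np.uint8)
    for nm,m,z in [('white',white,4),('orange',org,80 if n=='top' else 40)]:
        c=max(cv2.findContours(m,0,2)[0],key=cv2.contourArea); r=cv2.boxPoints(cv2.minAreaRect(c))
        print(n,nm,m.sum(),r.round(1).tolist(),[back(p,q,z)[:2].round(0).tolist() for q in r])
        if n=='scene':
            a=cv2.approxPolyDP(c,3,True)[:,0]; print(a.tolist(),[back(p,q,z)[:2].round(0).tolist() for q in a])
    for q in (A,G): ims.append(cv2.resize(im[q[1]-32:q[1]+32,q[0]-42:q[0]+42],(400,300),interpolation=cv2.INTER_CUBIC))
o=np.vstack([np.hstack(ims[:2]),np.hstack(ims[2:])]); cv2.imwrite('pics/crop.png',o[...,::-1])
E
```

```text
top white 1456 [[172.8000030517578, 205.8000030517578], [176.0, 161.39999389648438], [208.6999969482422, 163.8000030517578], [205.60000610351562, 208.1999969482422]] [[517.0, 289.0], [655.0, 281.0], [648.0, 179.0], [510.0, 187.0]]
top orange 109 [[167.89999389648438, 208.6999969482422], [168.10000610351562, 205.6999969482422], [205.10000610351562, 208.1999969482422], [204.89999389648438, 211.1999969482422]] [[505.0, 288.0], [513.0, 288.0], [506.0, 179.0], [498.0, 180.0]]
scene white 1409 [[290.6000061035156, 262.1000061035156], [314.5, 226.3000030517578], [344.20001220703125, 246.1999969482422], [320.3999938964844, 281.8999938964844]] [[650.0, 179.0], [495.0, 179.0], [517.0, 288.0], [665.0, 280.0]]
[[314, 231], [291, 262], [322, 279], [344, 246]] [[512.0, 186.0], [650.0, 180.0], [654.0, 280.0], [517.0, 287.0]]
scene orange 603 [[310.6000061035156, 227.8000030517578], [318.3999938964844, 212.1999969482422], [352.3999938964844, 229.1999969482422], [344.6000061035156, 244.8000030517578]] [[535.0, 182.0], [466.0, 175.0], [474.0, 290.0], [540.0, 293.0]]
[[318, 213], [315, 230], [321, 229], [321, 233], [345, 244], [349, 228]] [[470.0, 175.0], [535.0, 197.0], [523.0, 210.0], [536.0, 217.0], [537.0, 292.0], [475.0, 280.0]]
```

View pics/crop.png

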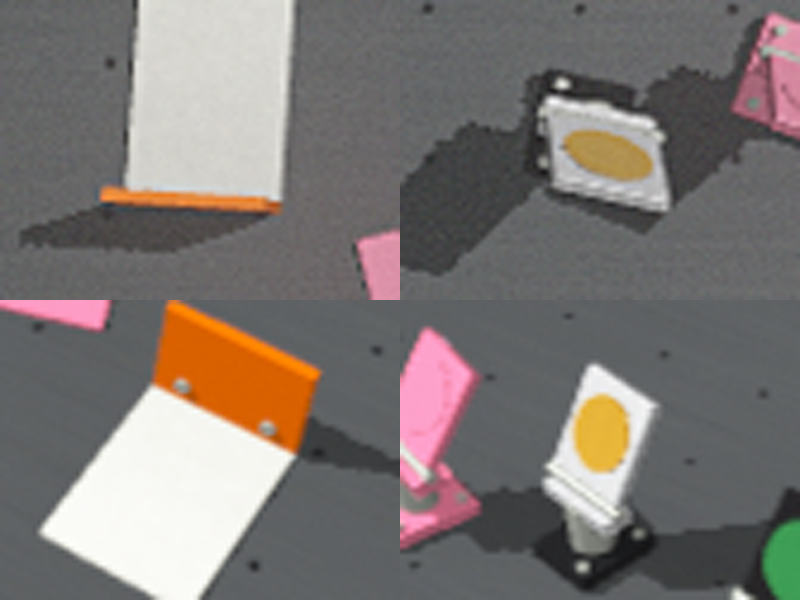

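The crops confirm the choice: a white panel with an orange foot, and a gold face on a black mount. The foot's inner face is centred near (514,236), with the screen's z along about (0.999,-0.05). I'll move above the panel and square the tool to it.

Request:
apply_moves:
  motion:
    - [-2.4,0,-4.4,-0.02,0]
    - [-4.8,0,-8.8,-0.04,0]
    - [-7.2,0,-13.2,-0.08,0]
    - [-9.6,0,-17.6,-0.1,0]
    - [-12,0,-22,-0.12,0]
    - [-14.4,0,-26.4,-0.15,0]
    - [-16.8,0,-30.8,-0.18,0]
    - [-19.2,0,-35.2,-0.2,0]
    - [-21.6,0,-39.6,-0.22,0]
    - [-24,0,-44,-0.24,0]
    - [-26.1,0,-48.4,-0.24,0]
    - [-26.1,0,-48.4,-0.24,0]
    - [-26.1,0,-48.4,-0.24,0]

```text
clock: 2.92
eef_pos: [574.7, 234.4, 231.2]
tool_rot: [-1.57, -0.001, 1.52]
force: [-0.3, 0.3, 0.1]
width: 0.2
```

Run:
```python
from h import *
p=shot('wrist','w1.png')
print(np.round(p['tool_from_camera'],2).tolist(),p['vfov'],p['cx'],p['cy'])
p=shot('scene','s3.png'); im=p['image'][150:310,230:430]; cv2.imwrite('pics/s3c.png',cv2.resize(im,None,fx=3,fy=3)[...,::-1])
print([ (r['location'],r['confidence']) for r in ctrl.mark_of(p,'screen_heel')])
```

```text
[[1.0, -0.0, 0.0, 0.96], [0.0, 0.3, -0.95, -142.51], [0.0, 0.95, 0.3, 76.25], [0.0, 0.0, 0.0, 1.0]] 65.70646984690485 256.2185336210576 197.84203830684143
[([507.5, 239.7, -4.4], 0.89), ([350.3, 52.9, 3.3], 0.79)]
```

View pics/w1.png

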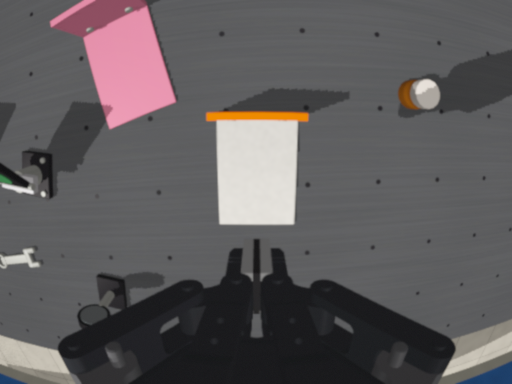

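Request:
apply_moves:
  motion:
    - [0,4,0,0,0]
    - [0,8,0,0,0]
    - [0,12,0,0,0]
    - [0,16,0,0,0]
    - [0,16,0,0,0]

```text
clock: 3.7
eef_pos: [572.1, 234.0, 68.7]
tool_rot: [-1.565, 0.003, 1.522]
force: [1.4, 0.6, 0.7]
width: 0.3
```

The wrist view shows the orange edge level at row 116, with its centre at col 257, directly in front of the fingers (col 256), so the tool is aligned. I'll advance to contact.

Request:
apply_moves:
  motion:
    - [0,0,2,0,0]
    - [0,0,3.2,0,0]
    - [0,0,3.8,0,0]
    - [0,0,4.2,0,0]
    - [0,0,4.6,0,0]
    - [0,0,5.0,0,0]
    - [0,0,5.4,0,0]
    - [0,0,5.4,0,0]

```text
clock: 4.7
eef_pos: [521.5, 236.6, 71.3]
tool_rot: [-1.571, -0.0, 1.52]
force: [1.2, -0.4, -1.0]
width: 0.1
```

Run:
```python
from h import *
p=shot('scene','s4.png'); im=p['image'][150:310,230:430]; cv2.imwrite('pics/s4c.png',cv2.resize(im,None,fx=3,fy=3)[...,::-1])
s=ctrl.read_state();print(s['eef_pos'],s['force'])
```

```text
[521.51049416 236.58674207  71.31824838] [ 0.37532041 -0.50096048 -0.1308676 ]
```

View pics/s4c.png

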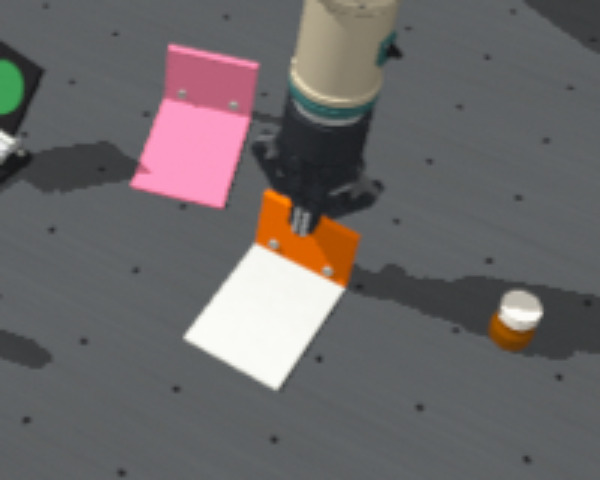

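The fingertips are just short of the foot face, near crop px (302,225) and central on it. I'll push now.

Request:
apply_moves:
  motion:
    - [0,0,0.5,0,0]
    - [0,0,1.0,0,0]
    - [0,0,1.5,0,0]
    - [0,0.1,2.0,0,0]
    - [0,0.2,2.5,0,0]
    - [0,0.3,3.0,0,0]
    - [0,0.3,3.0,0,0]

```text
clock: 5.62
eef_pos: [490.4, 238.2, 68.1]
tool_rot: [-1.57, 0.0, 1.521]
force: [0.1, 0.3, 0.3]
width: -0.1
```

Run:
```python
from h import *
p=shot('scene','s5.png'); im=p['image'][150:310,230:430]; cv2.imwrite('pics/s5c.png',cv2.resize(im,None,fx=3,fy=3)[...,::-1])
s=ctrl.read_state();print(s['eef_pos'],s['force'])
print([ (np.round(r['location']),r['confidence']) for r in ctrl.mark_of(p,'screen_heel')])
```

```text
[490.93465802 238.14158265  68.1974953 ] [ 0.61812644 -0.19741672  0.46861031]
[(array([506., 240.,  -4.]), 0.78), (array([351.,  52.,   3.]), 0.56)]
```

View pics/s5c.png

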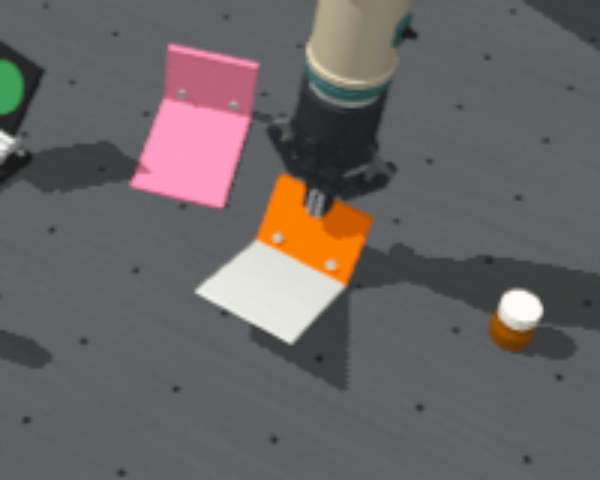

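It's rolling cleanly about its heel at roughly 25°, with no sliding. I'll continue along the arc, then get ahead of the falling panel.

Request:
apply_moves:
  motion:
    - [0,0.2,0.6,0,0]
    - [0,0.5,1.2,0,0]
    - [0,0.9,1.8,0,0]
    - [0,1.3,2.3,0,0]
    - [0,1.8,2.8,0,0]
    - [0,2.4,3.4,0,0]
    - [0,2.6,4.2,0,0]
    - [0,2.6,5.2,0,0]
    - [0,2.6,6.2,0,0]
    - [0,2.6,6.2,0,0]

```text
clock: 6.98
eef_pos: [428.3, 241.5, 42.5]
tool_rot: [-1.57, 0.0, 1.521]
force: [0.6, 0.4, 0.5]
width: 0.1
```

Run:
```python
from h import *
p=shot('scene','s6.png'); im=p['image'][150:310,230:430]; cv2.imwrite('pics/s6c.png',cv2.resize(im,None,fx=3,fy=3)[...,::-1])
s=ctrl.read_state();print(s['eef_pos'],s['force'])
print([ (np.round(r['location']),r['confidence']) for r in ctrl.mark_of(p,'screen_heel')])
```

```text
[429.18402232 241.53106284  42.51526124] [-0.09228244  0.29324339  0.09886136]
[(array([349.,  52.,   5.]), 0.9), (array([505., 243.,  -4.]), 0.57)]
```

View pics/s6c.png

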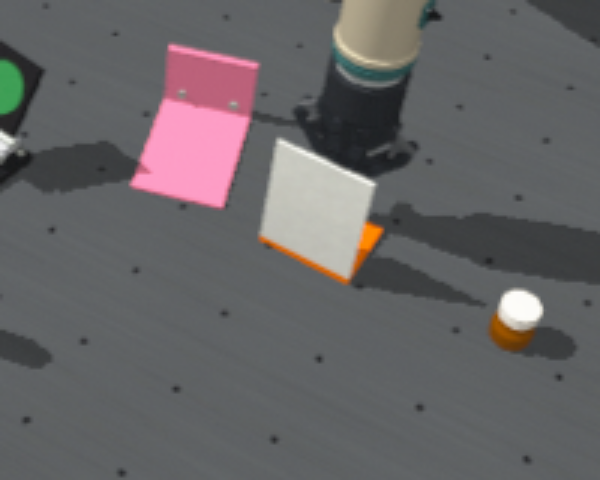

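The screen is standing on its foot. I'll retract straight up.

Request:
apply_moves:
  motion:
    - [0,-3,0,0,0]
    - [0,-7,0,0,0]
    - [0,-12,0,0,0]
    - [0,-17,0,0,0]
    - [0,-21,0,0,0]
    - [0,-21,0,0,0]

```text
clock: 7.82
eef_pos: [431.6, 242.3, 255.5]
tool_rot: [-1.577, -0.004, 1.519]
force: [0.2, -0.1, 0.3]
width: -0.1
```

Run:
```python
from h import *
p=shot('scene','s7.png')
s=ctrl.read_state();print(s['clock'],s['eef_pos'],s['tool_rot'],s['force'])
t=shot('top','t7.png')
for n,q in [('scene',p),('top',t)]:
  for k in ['screen','screen_heel','gold_mount','gold_mirror_top']: print(n,k,[ (np.round(r['location']).tolist(),round(r['confidence'],2)) for r in ctrl.mark_of(q,k)])
def crop(q,c,w=64): c=[int(v) for v in c]; return cv2.resize(q['image'][c[1]-w//2:c[1]+w//2,c[0]-w//2:c[0]+w//2],(380,380),interpolation=cv2.INTER_CUBIC)
cv2.imwrite('pics/c7.png',np.hstack([crop(p,proj(p,[480,237,50])),crop(t,proj(t,[500,-295,80]))])[...,::-1])
```

```text
7.875 [430.35827491 241.59716158 253.61163111] [-1.57382284 -0.00205982  1.51940091] [0.15679069 0.25150348 0.48691579]
scene screen [([461.0, 244.0, -2.0], 0.92), ([351.0, 54.0, 40.0], 0.78)]
scene screen_heel [([504.0, 244.0, -3.0], 0.57), ([346.0, 51.0, 2.0], 0.55)]
scene gold_mount [([553.0, -437.0, -2.0], 0.86), ([518.0, -301.0, 2.0], 0.66)]
scene gold_mirror_top [([504.0, -419.0, 125.0], 0.75), ([475.0, -287.0, 131.0], 0.62)]
top screen [([457.0, 237.0, -1.0], 0.84), ([352.0, 57.0, 40.0], 0.8)]
top screen_heel [([351.0, 53.0, -1.0], 0.86), ([502.0, 234.0, 3.0], 0.67)]
top gold_mount [([557.0, -436.0, 3.0], 0.88), ([519.0, -299.0, 0.0], 0.86)]
top gold_mirror_top [([471.0, -287.0, 130.0], 0.85), ([478.0, 447.0, 1.0], 0.51)]
```

View pics/c7.png

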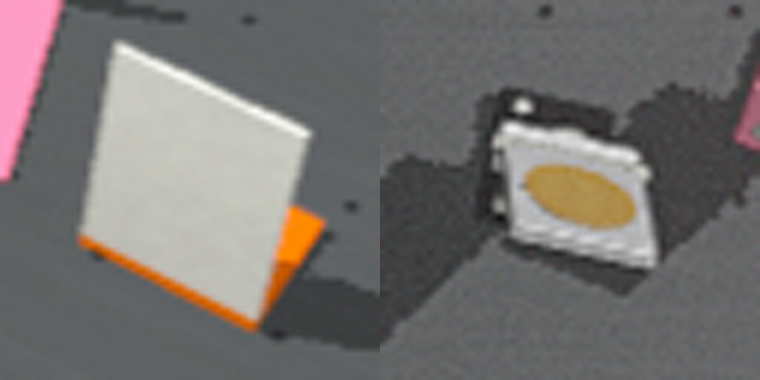

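The screen stands upright with its heel near (503,238), about 3 mm from where it lay. The gold plate is still folded: its top edge is near (473,-287,131) and the push direction is about (0.97,-0.25). I'll move to its robot side, staying high.

Request:
apply_moves:
  motion:
    - [-4,0,-1.5,0,0]
    - [-8.5,0,-3,0.02,0]
    - [-13,0,-4.5,0.04,0]
    - [-17.5,0,-6,0.06,0]
    - [-22,0,-7,0.08,0]
    - [-26.5,0,-7,0.1,0]
    - [-31,0,-6.5,0.12,0]
    - [-35.5,0,-5.5,0.15,0]
    - [-40,0,-4,0.18,0]
    - [-44.5,0,-3,0.2,0]
    - [-48.5,0,-2,0.2,0]
    - [-51.4,0,-1.3,0.2,0]
    - [-51.4,0,-1.3,0.2,0]
    - [-51.4,0,-1.3,0.2,0]

```text
clock: 10.07
eef_pos: [416.4, -271.8, 252.0]
tool_rot: [-1.57, -0.001, 1.321]
force: [-0.9, -0.2, 0.1]
width: 0.0
```

Run:
```python
from h import *
s=ctrl.read_state();print(s['clock'],s['eef_pos'],s['tool_rot'],s['force'])
p=shot('wrist','w8.png')
for k in ['gold_mount','gold_mirror_top']: print(k,[ (np.round(r['location']).tolist(),round(r['confidence'],2)) for r in ctrl.mark_of(p,k)])
p=shot('scene','s8.png');cv2.imwrite('pics/s8c.png',cv2.resize(p['image'][60:220,120:320],None,fx=3,fy=3)[...,::-1])
```

```text
10.075 [ 416.44380569 -271.78176871  252.01606477] [-1.57024297e+00 -9.02918381e-04  1.32056852e+00] [-0.90467072 -0.21119582  0.13054887]
gold_mount [([554.0, -437.0, 0.0], 0.78), ([516.0, -295.0, -3.0], 0.65)]
gold_mirror_top [([505.0, -418.0, 126.0], 0.57)]
```

View pics/w8.png

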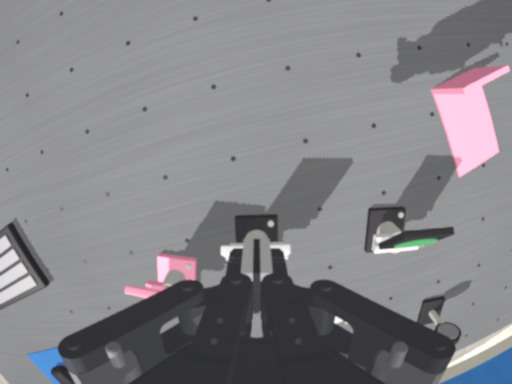

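View pics/s8c.png

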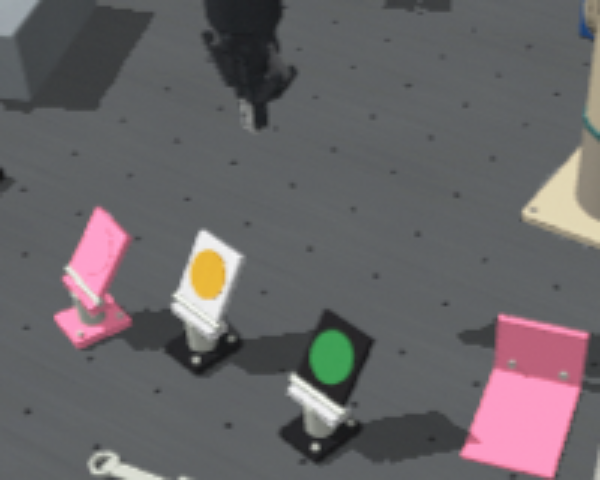

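The wrist view shows the silver top edge level at row 250, centred at col 257, so the yaw and offset are good. I'll descend and then push along -tool z.

Request:
apply_moves:
  motion:
    - [0,4,0,0,0]
    - [0,8,0,0,0]
    - [0,12,0,0,0]
    - [0,14.2,0,0,0]
    - [0,14.2,0,0,0]
    - [0,14.2,-2,0,0]
    - [0,14.2,-3.5,0,0]
    - [0,14.2,-4.3,0,0]
    - [0,14.2,-5,0,0]
    - [0,14.2,-5.6,0,0]
    - [0,14.2,-6.2,0,0]
    - [0,14.2,-6.2,0,0]

```text
clock: 11.78
eef_pos: [477.2, -288.3, 110.3]
tool_rot: [-1.572, 0.0, 1.32]
force: [-0.5, -0.9, 0.5]
width: 0.1
```

Run:
```python
from h import *
s=ctrl.read_state();print(s['clock'],s['eef_pos'],s['tool_rot'],s['force'])
p=shot('scene','s9.png');cv2.imwrite('pics/s9c.png',cv2.resize(p['image'][60:220,120:320],None,fx=3,fy=3)[...,::-1])
```

```text
11.775 [ 477.16828684 -288.32239984  110.33228827] [-1.57212898e+00  2.71189469e-04  1.32014431e+00] [-0.47340654 -0.89114732  0.49710339]
```

View pics/s9c.png

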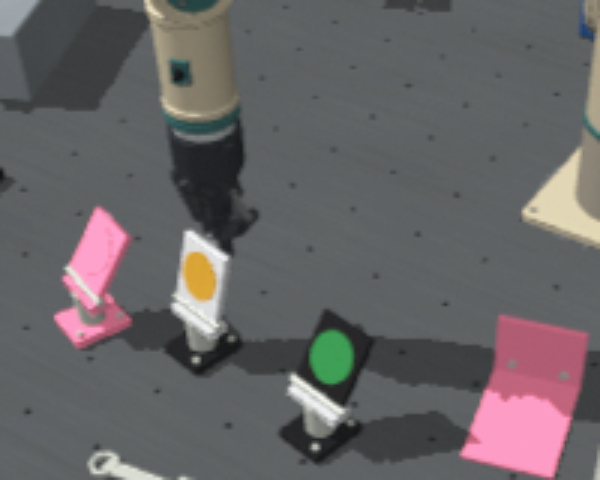

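The plate is following the fingers. I'll keep going towards the stop.

Request:
apply_moves:
  motion:
    - [0,0,-0.6,0,0]
    - [0,0,-1.2,0,0]
    - [0,0,-1.6,0,0]
    - [0,0,-2.0,0,0]
    - [0,0,-2.3,0,0]
    - [0,0,-2.5,0,0]
    - [0,0,-2.5,0,0]

```text
clock: 12.7
eef_pos: [500.8, -294.4, 110.3]
tool_rot: [-1.571, 0.0, 1.32]
force: [0.5, 0.2, -0.4]
width: -0.2
```

Request:
apply_moves:
  motion:
    - [0,0,-0.2,0,0]
    - [0,0,-0.4,0,0]
    - [0,0,-0.5,0,0]
    - [0,0,-0.5,0,0]

```text
clock: 13.2
eef_pos: [502.9, -294.8, 110.1]
tool_rot: [-1.566, -0.001, 1.32]
force: [-6.2, 1.5, 4.5]
width: 0.2
```

Run:
```python
from h import *
s=ctrl.read_state();print(s['clock'],s['eef_pos'],s['tool_rot'],s['force'])
p=shot('scene','s10.png');cv2.imwrite('pics/s10c.png',cv2.resize(p['image'][110:190,140:240],None,fx=6,fy=6,interpolation=cv2.INTER_CUBIC)[...,::-1])
```

```text
13.2 [ 502.93266578 -294.80266398  110.05106163] [-1.56580609e+00 -8.74371415e-04  1.31958476e+00] [-6.19027833  1.46057652  4.54209862]
```

View pics/s10c.png

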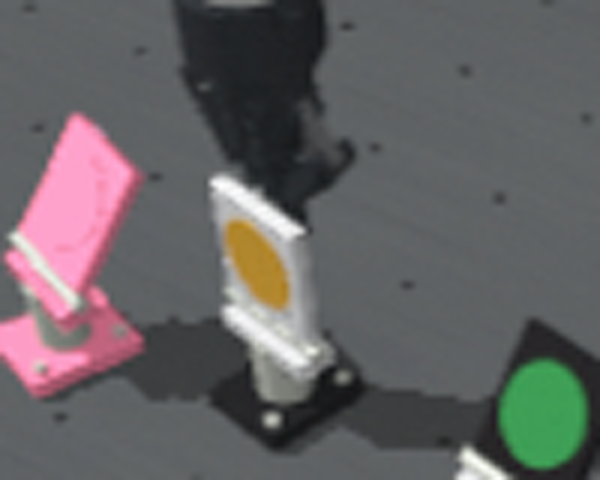

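The plate looks upright, and the force rises to 6 N as the TCP stalls. I'll press slightly more to confirm the stop.

Request:
apply_moves:
  motion:
    - [0,0,-0.2,0,0]
    - [0,0,-0.4,0,0]
    - [0,0,-0.4,0,0]

```text
clock: 13.62
eef_pos: [503.0, -294.7, 109.8]
tool_rot: [-1.558, -0.002, 1.319]
force: [-12.8, 4.1, 10.2]
width: 0.1
```

A hard stop: the force doubled without further travel. I'll back off and rise.

Request:
apply_moves:
  motion:
    - [0,0,1,0,0]
    - [0,0,3,0,0]
    - [0,0,5,0,0]
    - [0,0,7,0,0]
    - [0,-4,8,0,0]
    - [0,-9,8,0,0]
    - [0,-14,8,0,0]
    - [0,-14,8,0,0]

```text
clock: 14.62
eef_pos: [434.7, -278.4, 254.3]
tool_rot: [-1.581, 0.003, 1.32]
force: [0.5, -0.2, -0.3]
width: -0.1
```

Run:
```python
from h import *
s=ctrl.read_state();print(s['clock'],s['eef_pos'],s['force'])
p=shot('scene','s11.png');t=shot('top','t11.png')
for n,q in [('scene',p),('top',t)]:
  for k in ['screen','screen_heel','gold_mirror_top','green_filter_top','lens','jar','wrench']: print(n,k,[ (np.round(r['location']).tolist(),round(r['confidence'],2)) for r in ctrl.mark_of(q,k)])
cv2.imwrite('pics/c11.png',np.hstack([cv2.resize(q,(380,380),interpolation=cv2.INTER_CUBIC) for q in (p['image'][110:190,150:230],t['image'][165:245,320:400])])[...,::-1])
```

```text
14.625 [ 434.68814913 -278.39081372  254.28663646] [ 0.52238375 -0.24286002 -0.27556913]
scene screen [([463.0, 244.0, 0.0], 0.75), ([350.0, 54.0, 42.0], 0.58)]
scene screen_heel [([348.0, 52.0, 3.0], 0.79), ([502.0, 242.0, -0.0], 0.74)]
scene gold_mirror_top [([506.0, -422.0, 128.0], 0.79), ([518.0, -296.0, 146.0], 0.67)]
scene green_filter_top [([511.0, -100.0, 130.0], 0.73)]
scene lens [([765.0, -16.0, 2.0], 0.7)]
scene jar [([481.0, 446.0, 1.0], 0.73), ([766.0, -17.0, 0.0], 0.64)]
scene wrench [([709.0, -227.0, -1.0], 0.56)]
top screen [([459.0, 239.0, 0.0], 0.98), ([354.0, 56.0, 39.0], 0.79)]
top screen_heel [([501.0, 237.0, -1.0], 0.87), ([346.0, 54.0, -1.0], 0.66)]
top gold_mirror_top [([504.0, -417.0, 125.0], 0.82), ([518.0, -296.0, 143.0], 0.47)]
top green_filter_top [([510.0, -95.0, 129.0], 0.74)]
top lens [([765.0, -17.0, -0.0], 0.75)]
top jar [([500.0, 236.0, -1.0], 0.56), ([712.0, -223.0, -3.0], 0.49), ([481.0, 447.0, -1.0], 0.43), ([512.0, -96.0, 128.0], 0.39)]
top wrench [([711.0, -222.0, 1.0], 0.49)]
```

View pics/c11.png

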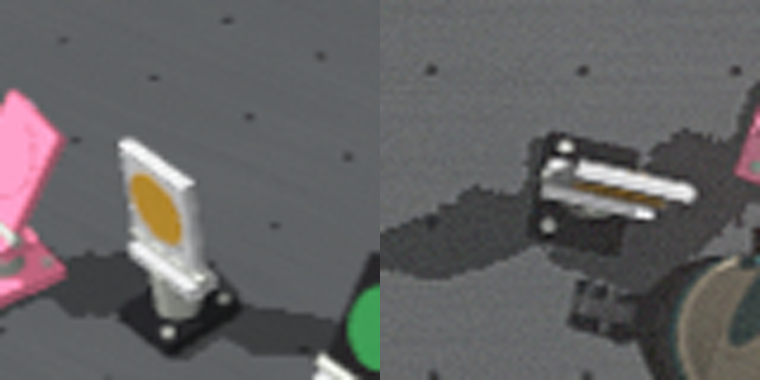

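View pics/s11.png

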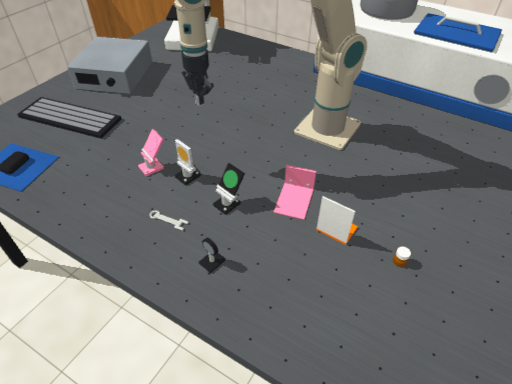

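Everything checks out: the gold top edge is at about (518,-296,145), so it is upright. The screen stands, and the bystanders and green filter haven't moved. Handing in.

```bash
python3 -c "
from cell import ctrl
print(ctrl.finish_job())"
```

```text
the job is handed in; nothing more can be done
None
```

I rolled the white/orange screen about its heel onto its foot with closed fingers, without gripping it. I then pushed the gold mirror upright until it met a hard stop: the force rose from 6 to 13 N with no further travel. I backed the arm clear and handed in at about 15 s of the 51 s allowed; no verdict was reported.

- **Screen:** it stands upright with its underside at z ≈ 0. Its heel is at about (502, 239), within roughly 5 mm of where it lay. The two cameras' y readings differ by about 5 mm, as they did at the start.
- **Gold mirror:** its top edge is at about (518, -296, 145), which matches upright, and it stayed there after the fingers left.
- **Left alone:** the green filter, lens, jar and wrench are unchanged within measurement noise, and both pink look-alikes were left alone.
- **Doubtful readings:** the networks gave a few stray "jar" reports of middling confidence on other objects, which I dismissed against the pictures. No check failed.

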